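# Change a bench fume extractor from bung to hood

## Robot

A 6-joint arm with a two-finger parallel gripper is mounted at the origin on the work surface. World frame = base frame: x ahead of the robot, y to its left, z up, the work surface at z = 0. Lengths are in m, angles in rad, forces in N, time in s.
With the tool pointing down it reaches from about 0.375 to 0.925 m from the base axis. Payload 5.7 kg.
Tool frame: the origin (TCP) lies midway between the tips of the shut fingers; the grasp point (between the pads) lies 19 mm behind it (bot.grip_point_offset is the distance from the TCP to the grasp point, in m); z points along the fingers, y is the line along which they close (so a half turn about z gives the same grasp; the last joint's range is limited). The gripper opens to 85 mm and grips with 20 to 120 N. Pads are 22 mm wide; open, the fingers measure 114 mm over their backs; the gripper's body (76 mm by 85 mm) begins 54 mm behind the grasp point. The pads swing forward as they close: fully open they stand 13 mm farther back than shut.
Start: joints at [1.147, 0.359, 1.51, -0, 1.272, -0.115], TCP at [0.182, 0.572, 0.231] pointing down, gripper open.
Joint ranges: [-2.97, 2.97], [-1.01, 2.36], [0.21, 2.38], [-0.96, 4.11], [0.2, 2.71], [-2.98, 2.98]. Speed limits (rad/s): [2.39, 2.39, 3.14, 3.14, 3.14, 3.14].

## Interface

Orientations are given as a unit quaternion [x, y, z, w].
In Python, from bench import bot gives the robot as it stands. The module is installed in compiled form; this text tells all that it offers.
- The arm moves only by the tool move_arm, never from a script. Its argument "moves" is a list of rows, each an object with "dr": the turn, a rotation vector about the tool's x, y, z in degrees, a list of three; "xyz": the shift along the tool's x, y, z in mm, a list of three; "gripper": the opening in per cent of the stroke, from 0 (shut) to 100 (fully open). A call has 1 to 12 rows; each row is the pose to reach, as a shift and turn from the pose commanded when the call began, along the tool's axes at that moment; what a row does not reach only later rows make up. A row lasts 1/8 s, in which the tool goes at most 62.5 mm and 10.7 degrees, less where a joint would pass 70% of its speed; a pose out of reach is approached as far as the arm can. A call with a gripper value outside its range is refused whole. The fingers move at their own pace and stop on an object; "squeeze" is the grip in N (left out, the last holds). Time passes only in rows, so rows that repeat a pose let the fingers close. It gives the time, the measured TCP pose, the force, the opening and the grip force at its end, in the units of the state.
- bot.read_state(): the state, without advancing time (a new reading comes with each control period).
- bot.get_image(name): name is "scene" or "top" or "wrist"; returns the picture (480x640x3 uint8, blue, green, red); there is no depth.
- bot.get_calibration(name): a dict with "mtx" (3x3 intrinsics, pixels), "rvec" (rotation vector, rad) and "tvec" (3), from world to camera coordinates, as OpenCV has them. Camera axes: x right, y down, z forward; pixel columns grow to the right and rows downward; lengths in m; the calibration is good to about 2 mm. A picture is of the moment at which its call begins: read the wrist's pose just before it. get_calibration takes no time and is no camera call; for the wrist camera it gives the pose at the moment of the call.
- bot.close_job(): hands the job in; it is judged then, once.
Trained networks look in the newest picture that a camera, given by its name, has taken for a name from the list of things; names that differ only in an ending like _2 or _b are one class to them, and where a whole thing is asked for, a point or a joint stands for the part that bears it (a point fixed in the world has none). Each returns a list of dicts, best first, with "score" (0 to 1); they miss things now and then, are a little off and sometimes report something else, mostly with a low value. They report only what shows in the picture. A call takes as long as a camera call. They do not tell look-alikes from the thing itself.
- bot.silhouettes(camera, query): "mask" (480x640 bool, what is visible of it) and "uv" ([column, row] in pixels, amid what is visible of it).
The state is a dict: "time": time; "joints": joint angles; "dq": joint speeds; "tau": joint torques, N m; "ee_pos": TCP position; "tool_rot": TCP orientation; "force": force on the tool from outside, world axes, zero at the start; "ft_torque": the same for the moment, N m; "width": opening from 0.0 (shut) to 1.0 (fully open); "grasp_force": force on a finger pad.
Only numpy, scipy, OpenCV 4.12 (cv2) and the standard library are available. Lean on these libraries where they do the work, as an engineer would, in place of code of your own. Each camera call takes 0.05 s, during which the arm holds its last target. There are 200 camera calls.

## Task

Get the soldering fume extractor ready for use. Rock its tight red bung well over to one side and the other while easing it straight up out of the port, without jerking it or lifting the fan head off its base, and put the bung in the grey tray; then turn the blue hood so that its flat matches the flat of the port and lower it fully home, let go of it, and last swing the yellow damper lever all the way over. Leave the pliers, the turquoise block and the tape dispenser where they are.

Things in the scene. Friction and masses are not known exactly. Their poses are not given: they have to be found in the camera images.
- extractor: Filter base of the bench fume extractor: dark grey box 220 (x) x 280 (y) x 45 mm on the bench, fixed. Origin at the centre of its underside, z up. The fan head stands on it, centred 35 mm to its -y side; the damper lever stands on it 105 mm to the +y side.
- head (a joint): How far (m) the fan head has been lifted off the filter base: 0 = resting on it. The head is a light grey box 200 x 190 x 60 mm, 1.9 kg, that only lies on the base: guides let it go straight up and nowhere else. Its flat top (deck) is 105 mm above the bench.
- port (a point): Centre of the intake port at deck level (105 mm above the bench); axes as the extractor's. Round it stands a black D-shaped collar 26 mm high: bore 54 mm, outside 68 mm across, cut by a flat 30 mm from the axis on the -x side (orange mark on the collar's rim and on the deck beside it). In the bore, 14 to 22 mm above the deck, a sprung rubber seal presses on the bung.
- bung: Red rubber bung, 85 mm high, 0.12 kg. Origin at the centre of its flat underside, z along its axis. Plug 46 mm in diameter, 27 mm high; above it a 50 mm disc to 37 mm height; above that an upright grip tab 20 mm thick (its x) and 50 mm wide (its y) up to 85 mm. In the port it rests on a 16 mm wide nub, underside 4 mm above the deck; raised by 18 mm it is free of the seal.
- seal (a point): Point on the port axis, 18 mm above the deck, at the middle of the seal. The seal holds the bung with 25 to 37 N, so a straight pull lifts the head. Rocked about this point, the bung slides: leaned 6 to 8 degrees each way (15 at most) in any direction, and raised by no more than 1.6 mm for each 8 degrees of lean (3 mm from side to side), it walks out.
- bung_mid (a point): Point on the bung's axis, 42 mm above its underside.
- tray: Grey open parts tray 180 (x) x 140 (y) x 32 mm, walls and floor 4 to 5 mm, fixed. Origin at the centre of its underside.
- hood: Blue intake hood, 132 mm high, 0.2 kg, loose. Origin at the centre of its underside, z up. D-bored skirt 79 mm across, 30 mm deep: bore 72 mm, inner flat 31.5 mm from the axis on its -x side (orange stripes on the skirt's -x side and top's -x edge; slot on the -x face); drops only with flats within 5 degrees. From 70 mm up a box 30 mm thick (x), 96 wide (y). Home: on the deck, axes as the port's.
- damper (a joint): Damper lever: 0 = leaning to the extractor's -x (shut), 1.0 rad = leaning to its +x (fully open). It stays where left; turns about the extractor's y axis with little effort (about 1 N at the ball).
- damper_tip (a point): Centre of the yellow ball (26 mm in diameter) at the end of the damper lever, 80 mm from its pivot, which lies 67 mm above the bench. The ball stands 137 mm above the bench at either end of its swing and 147 mm in the middle; between the ends it travels 77 mm along the extractor's +x.
- pliers: Red-handled pliers lying on the bench, 185 mm long along x, 16 mm high; leave alone.
- corner: Turquoise printed stepped corner block, 90 (x) x 55 x 74 mm; leave alone.
- tape: Green tape dispenser, 130 (x) x 55 x 73 mm; leave alone.
Not all that is in view belongs to the job. Of the things that look like the bung, the smallest one is meant. There is more than one size of the hood; the one meant has the size given above.

How it is judged:
On the way, in this order (a step that is already met when the one before it is completed fails the run):
1. the bung is rocked to one side: leaned by more than 3 degrees while still in the seal (angle between the z axis of bung and the z axis of port, either way round above 0.052 rad and z of bung in the frame of port below 0.018 m).
2. it is rocked back: upright again within 1.5 degrees, still in the seal (angle between the z axis of bung and the z axis of port, either way round below 0.026 rad and z of bung in the frame of port below 0.018 m).
3. it is rocked over again: leaned by more than 3 degrees, still in the seal (all of step 1).
4. the bung is drawn straight up clear of the port (z of bung in the frame of port above 0.03 m and horizontal distance between bung and port below 0.03 m and angle between bung's own z axis and vertical below 0.4 rad).
5. the bung rests in the tray, let go (x of bung_mid in the frame of tray between -0.085 and 0.085 m and y of bung_mid in the frame of tray between -0.065 and 0.065 m and z of bung_mid in the frame of tray below 0.058 m and linear speed of bung below 0.03 m/s and contact force between the fingers and bung below 0.1 N), for 0.2 s.
6. the hood sits fully home on the port, flat to flat, let go (z of hood in the frame of port below 0.004 m and horizontal distance between hood and port below 0.005 m and angle between the x axis of hood and the x axis of port, either way round below 0.16 rad and angle between hood's own z axis and vertical below 0.06 rad and contact force between the fingers and hood below 0.1 N), for 0.2 s.
7. the damper lever is swung over to open (value of joint damper above 0.88 rad), for 0.1 s.
At the end, for the whole second after the job is handed in: Bung at rest in the tray (middle within 85 x 65 mm of its centre, under 58 mm high); hood let go, still, on the deck within 4 mm, centred to 5 mm, flats within 9 degrees, upright within 3.5 degrees; damper within 0.12 rad of fully open; fan head down on its base within 3 mm (all of step 6 and x of bung_mid in the frame of tray between -0.085 and 0.085 m and y of bung_mid in the frame of tray between -0.065 and 0.065 m and z of bung_mid in the frame of tray below 0.058 m and linear speed of bung below 0.03 m/s and value of joint damper above 0.88 rad and value of joint head below 0.003 m and linear speed of hood below 0.02 m/s); the robot touches nothing.
It fails at once if the fan head is lifted off its base by more than 8 mm (value of joint head above 0.008 m).
It fails at once if the bung is jerked: faster than 0.25 m/s while still in the seal (z of bung in the frame of port below 0.018 m and horizontal distance between bung and port below 0.03 m and linear speed of bung above 0.25 m/s).
It fails at once if the hood is knocked over (angle between hood's own z axis and vertical above 0.8 rad).
It fails at once if the pliers, stepped block or tape dispenser is moved by more than 30 mm (distance of any of pliers, corner, tape from where it was at the start of the episode above 0.03 m).
It also fails if it takes over 72 s, if anything falls off the work surface, if the arm or the gripper's body presses on something with over 40 N, if the wrist force passes 120 N, or if a joint passes its speed limit or range.

## Working session

There is one attempt and no reset: what is moved stays moved. The work goes in short steps, Python scripts to look and compute and a tool call to move; the robot and the scene stay as the last step left them, time stands still between calls to the robot, and variables do not carry over. Pictures are saved under pics/ and viewed, at most 10 in all, crops included, and the job is handed in when it is done.

Besides the shell and the picture viewer there is one more tool, called after "Call:" as name(argument=value, ...) on one line, values as JSON. move_arm: Moves the arm, as the interface text tells. Its arguments: {"type":"object","properties":{"moves":{"type":"array"},"squeeze":{"type":"number"}},"required":["moves"]}

```bash
mkdir -p pics; cat > h.py <<'E'
import numpy as np, cv2
from bench import bot
from scipy.spatial.transform import Rotation as R
def cal(n):
    c=bot.get_calibration(n); return np.array(c['mtx'],float),np.array(c['rvec'],float),np.array(c['tvec'],float)
def ray(n,uv,z,c=None):
    K,r,t=c or cal(n); Rm=cv2.Rodrigues(r)[0]; t=t.reshape(3)
    d=Rm.T@np.linalg.inv(K)@[uv[0],uv[1],1]; o=-Rm.T@t
    return o+d*(z-o[2])/d[2]
def proj(n,p,c=None):
    K,r,t=c or cal(n); return cv2.projectPoints(np.array(p,float).reshape(-1,1,3),r,t,K,None)[0].reshape(-1,2)
def sil(n,q):
    return bot.silhouettes(n,q)
def tool(p,rot=None):
    "world point -> mm in tool axes from current"
    s=bot.read_state(); T=R.from_quat(s['tool_rot']); return T.inv().apply(np.array(p)-s['ee_pos'])*1000
E
python3 - <<'E'
from h import *
print(bot.read_state())
for n in('scene','top'):
    im=bot.get_image(n); cv2.imwrite(f'pics/{n}0.png',im)
    print(n,[np.round(x.ravel(),3) for x in cal(n)])
    for q in('extractor','bung','tray','hood','damper_tip','pliers','corner','tape'):
        for d in sil(n,q):
            ys,xs=np.nonzero(d['mask']); 
            print(n,q,round(d['score'],2),np.round(d['uv']),d['mask'].sum(),xs.min(),xs.max(),ys.min(),ys.max())
E
```

```text
{'time': 0.0, 'joints': array([ 1.14688893e+00,  3.59493851e-01,  1.51147668e+00, -2.09157467e-05,
        1.27250202e+00, -1.15114275e-01]), 'dq': array([ 0.00072516, -0.00054968,  0.00097407, -0.00046727, -0.00073561,
       -0.00155071]), 'tau': array([ 7.45686302e-04, -5.27621198e+01, -2.78625816e+01, -2.12149857e-04,
        1.29525698e-02,  1.77099542e-05]), 'ee_pos': array([0.18207537, 0.57096484, 0.2304434 ]), 'tool_rot': array([ 1.53780751e-01,  9.88104548e-01, -9.08679198e-04, -2.40638484e-04]), 'force': array([-0.3823089 , -0.94327864, -0.77575127]), 'ft_torque': array([ 8.10183377e-03, -2.48053608e-05, -2.57725581e-02]), 'grasp_force': 0.0, 'width': 1.0028840598434914}
scene [array([602.172,   0.   , 317.149,   0.   , 602.172, 239.505,   0.   ,
         0.   ,   1.   ]), array([ 0.927,  2.56 , -0.957]), array([ 0.384, -0.188,  1.797])]
scene extractor 0.66 [286. 286.] 9797 215 350 214 345
scene bung 0.94 [239. 217.] 967 223 252 196 237
scene bung 0.68 [358. 327.] 1255 344 374 298 351
scene bung 0.6 [272. 240.] 553 261 281 222 253
scene tray 0.68 [269. 182.] 2659 232 311 1
[... 400 characters left out ...]
0.   , 488.29 , 248.508,   0.   ,
         0.   ,   1.   ]), array([ 2.16 , -2.113,  0.139]), array([0.008, 0.53 , 1.067])]
top extractor 0.72 [315. 202.] 11779 252 381 152 259
top bung 0.92 [213. 219.] 973 191 231 205 238
top bung 0.74 [333. 198.] 482 322 346 182 207
top bung 0.61 [413. 217.] 994 395 429 196 235
top tray 0.75 [455. 296.] 5285 416 489 257 339
top hood 0.92 [176. 268.] 1370 143 199 252 286
top hood 0.72 [161. 337.] 3129 109 197 307 359
top damper_tip 0.55 [266. 205.] 94 260 270 198 207
top pliers 0.71 [322. 300.] 933 278 360 290 318
top corner 0.94 [171. 184.] 1303 147 189 160 209
top corner 0.59 [317. 205.] 11683 252 380 153 259
top tape 0.84 [476. 187.] 1450 442 500 172 199
```

```bash
python3 - <<'E'
import cv2
a=cv2.imread('pics/top0.png'); b=cv2.imread('pics/scene0.png')
cv2.imwrite('pics/t1.png',cv2.resize(a[130:390,90:530],(800,473),interpolation=cv2.INTER_CUBIC))
cv2.imwrite('pics/s1.png',cv2.resize(b[140:430,150:520],(765,600),interpolation=cv2.INTER_CUBIC))
E
```

```text
(no output)
```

View pics/t1.png

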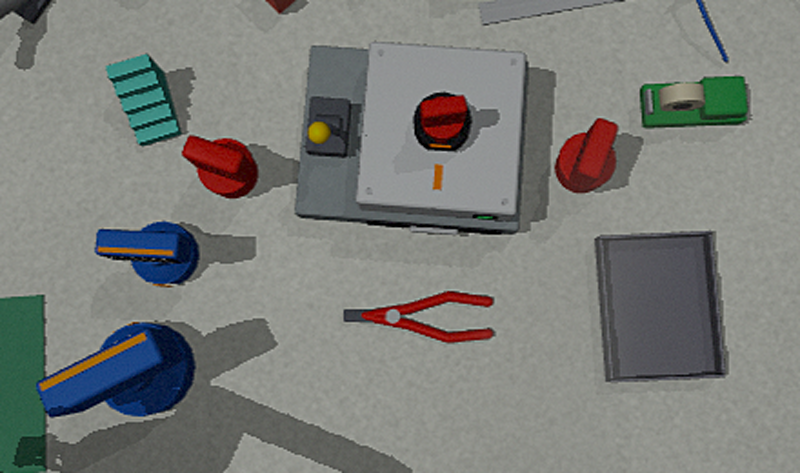

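View pics/s1.png

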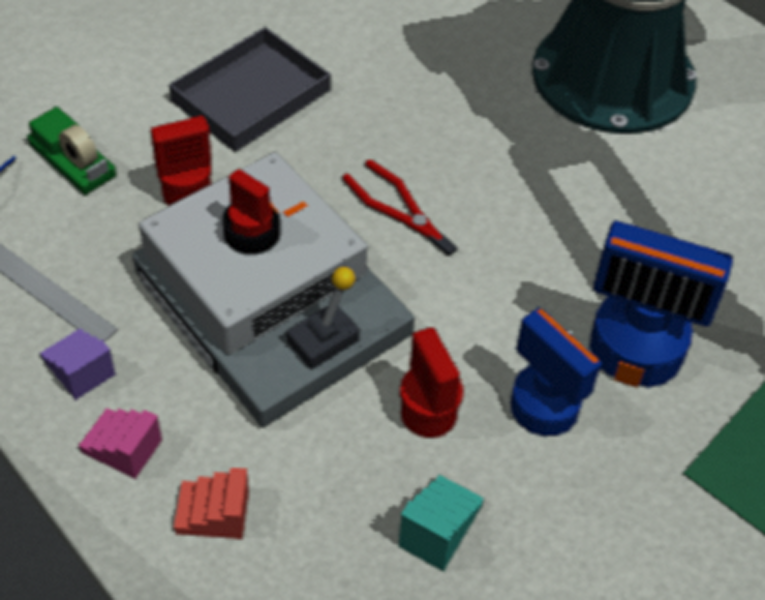

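The candidates for the bung in the top view are (333,198) in the port, which is the smallest and the one meant, and loose larger ones at (213,219) and (413,217). For the hood they are (176,268), whose skirt measures about 78 mm, and (161,337), which is larger at about 107 mm. So the hood meant is the one at (176,268). The lever ball is at (266,205) and the tray at (455,296).

```bash
cat >> h.py <<'E'
def wmask(n,m,z,c=None):
    cs=max(cv2.findContours(m.astype(np.uint8),0,1)[0],key=len).reshape(-1,2)
    return np.array([ray(n,p,z,c)[:2] for p in cs])
def rect(P):
    return cv2.minAreaRect((P*1000).astype(np.float32))
E
python3 - <<'E'
from h import *
im=bot.get_image('top'); hsv=cv2.cvtColor(im,cv2.COLOR_BGR2HSV)
e=[d for d in sil('top','extractor')][0]['mask']
g=((im.min(2)>125)&(hsv[...,1]<25)&e).astype(np.uint8)
g=cv2.morphologyEx(g,3,np.ones((5,5)))
n,l,st,_=cv2.connectedComponentsWithStats(g); k=1+np.argmax(st[1:,4]); print(st[k])
print('deck',rect(wmask('top',l==k,.105)))
for d in sil('top','bung'): print('bung',ray('top',d['uv'],.15)[:2], rect(wmask('top',d['mask'],.19 if d['mask'].sum()<600 else .06)))
print('tray',rect(wmask('top',sil('top','tray')[0]['mask'],.032)))
print('ball',ray('top',sil('top','damper_tip')[0]['uv'],.137))
# orange regions in top & hood
o=((hsv[...,0]<20)&(hsv[...,0]>8)&(hsv[...,1]>150)&(im[...,2]>120)).astype(np.uint8)
n,l,st,ce=cv2.connectedComponentsWithStats(o)
for i in range(1,n):
    if st[i,4]>5:
        for z in(.105,.131,.132): print('or',st[i],ce[i],z,ray('top',ce[i],z)[:2],rect(wmask('top',l==i,z))) if z!=.131 else 0
# collar dark ring
dk=((im.max(2)<60)&e).astype(np.uint8)
n,l,st,ce=cv2.connectedComponentsWithStats(dk)
for i in range(1,n):
    if st[i,4]>30: print('dark',st[i],ce[i],ray('top',ce[i],.131)[:2])
b=bot.get_image('wrist'); cv2.imwrite('pics/w0.png',b)
K,r,t=cal('wrist'); Rm=cv2.Rodrigues(r)[0]; T=R.from_quat(bot.read_state()['tool_rot'])
print('wristcam in tool',T.inv().apply(-Rm.T@t.ravel()-bot.read_state()['ee_pos']), (T.inv().as_matrix()@Rm.T).round(2),K[0,0])
E
```

```text
[ 286  153   92   95 6384]
deck ((628.4811401367188, -21.85516357421875), (185.19020080566406, 196.29371643066406), 86.83967590332031)
bung [0.57051176 0.22266128] ((582.8660278320312, 249.87393188476562), (95.56202697753906, 73.39674377441406), 88.04063415527344)
bung [ 0.62822605 -0.01706363] ((615.6085205078125, -22.60778045654297), (52.987239837646484, 49.6580696105957), 1.0640156269073486)
bung [ 0.58735083 -0.18373058] ((605.7294311523438, -208.04258728027344), (67.64057922363281, 97.287109375), 45.86824417114258)
tray ((427.15606689453125, -295.4176940917969), (182.85279846191406, 147.7965850830078), 3.206096887588501)
ball [0.60247847 0.11562487 0.137     ]
or [327 209  11   2  14] [331.14285714 209.78571429] 0.105 [ 0.60503836 -0.02001497] ((605.7035522460938, -21.843196868896484), (2.202289342880249, 21.508153915405273), 1.1184468269348145)
or [327 209  11   2  14] [331.14285714 209.78571429] 0.132 [ 0.59880751 -0.01951764] ((599.4547729492188, -21.297887802124023), (2.144418239593506, 20.943124771118164), 1.1165207624435425)
or [328 220   5  14  54] [330.38888889 226.74074
[... 964 characters left out ...]
5842590332031, 363.0497131347656), (6.460569381713867, 126.6070556640625), 28.07400131225586)
dark [322 181  18   5  32] [330.34375 182.3125 ] [ 0.65845464 -0.01680767]
dark [258 186  30  31 271] [276.75645756 202.77859779] [0.61189834 0.09518763]
dark [318 188  32  25 241] [332.5560166 203.1120332] [ 0.61344385 -0.02225362]
dark [376 192   3  28  32] [376.75    204.53125] [ 0.61217941 -0.11495414]
dark [254 248 119  11 277] [315.63537906 253.17689531] [0.5064916  0.01095368]
dark [350 248  16   4  32] [358.25  249.125] [ 0.51680949 -0.0770876 ]
wristcam in tool [ 8.20031447e-02  4.54658256e-05 -1.43586956e-01] [[-0.   -0.95 -0.32]
 [ 1.   -0.   -0.  ]
 [ 0.   -0.32  0.95]] 383.6551738907067
```

```bash
cat >> h.py <<'E'
def goal(p,yaw,lean=0,commanded=None):
    "tool down, tool y at world angle yaw(deg); lean(deg) about tool x"
    s=bot.read_state(); T=R.from_quat(s['tool_rot'])
    G=R.from_euler('z',yaw,degrees=True)*R.from_matrix([[0,1,0],[1,0,0],[0,0,-1]])*R.from_euler('x',lean,degrees=True)
    return (T.inv()*G).as_rotvec(degrees=True).round(2), (T.inv().apply(np.array(p)-s['ee_pos'])*1000).round(1)
E
python3 - <<'E'
from h import *
print(goal([.615,-.02,.34],-3.3))
E
```

```text
(array([-0.  , -0.  , 75.61]), array([-592. , -432.1, -108.7]))
```

Call:
move_arm(moves=[{"dr":[0,0,0],"xyz":[0,0,-60],"gripper":100},{"dr":[0,0,75.6],"xyz":[-592,-432,-109],"gripper":60},{"dr":[0,0,75.6],"xyz":[-592,-432,-109],"gripper":60},{"dr":[0,0,75.6],"xyz":[-592,-432,-109],"gripper":60},{"dr":[0,0,75.6],"xyz":[-592,-432,-109],"gripper":60},{"dr":[0,0,75.6],"xyz":[-592,-432,-109],"gripper":60},{"dr":[0,0,75.6],"xyz":[-592,-432,-109],"gripper":60},{"dr":[0,0,75.6],"xyz":[-592,-432,-109],"gripper":60},{"dr":[0,0,75.6],"xyz":[-592,-432,-109],"gripper":60},{"dr":[0,0,75.6],"xyz":[-592,-432,-109],"gripper":60},{"dr":[0,0,75.6],"xyz":[-592,-432,-109],"gripper":60},{"dr":[0,0,75.6],"xyz":[-592,-432,-109],"gripper":60}])

```text
time: 2.7
ee_pos: [0.5884, 0.0161, 0.3375]
tool_rot: [0.727, 0.686, 0.0, 0.0]
force: [0.8, -0.1, 1.0]
width: 0.598
grasp_force: 0.0
```

Call:
move_arm(moves=[{"dr":[0,0,0],"xyz":[0,0,0],"gripper":60},{"dr":[0,0,0],"xyz":[0,0,0],"gripper":60}])

```text
time: 2.95
ee_pos: [0.5869, 0.0181, 0.3368]
tool_rot: [0.727, 0.686, -0.0, -0.001]
force: [0.4, 0.9, 0.0]
width: 0.601
grasp_force: 0.0
```

```bash
python3 - <<'E'
from h import *
s=bot.read_state(); print(s['time'],s['ee_pos'],R.from_quat(s['tool_rot']).as_matrix().round(3),s['joints'].round(2))
im=bot.get_image('wrist'); c=cal('wrist'); np.savez('c1.npz',*c); cv2.imwrite('pics/w1.png',im)
for q in('bung','damper_tip','extractor'):
    for d in sil('wrist',q): print(q,round(d['score'],2),np.round(d['uv']),d['mask'].sum())
E
```

```text
2.95 [0.58691479 0.01806738 0.33681343] [[ 0.058  0.998 -0.001]
 [ 0.998 -0.058  0.001]
 [ 0.001 -0.001 -1.   ]] [-0.09  0.27  1.39  0.    1.49 -0.03]
bung 0.9 [370. 242.] 2941
bung 0.9 [345. 353.] 4478
damper_tip 0.81 [343.  82.] 976
extractor 0.56 [363. 166.] 48688
extractor 0.52 [369. 241.] 3027
```

View pics/w1.png

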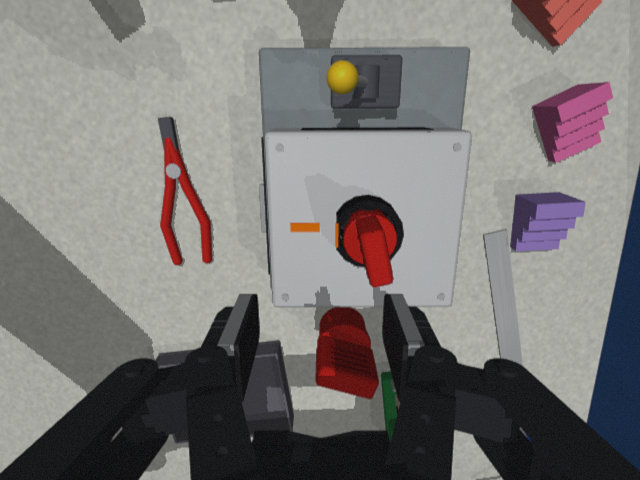

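```bash
cat >> h.py <<'E'
from scipy.optimize import minimize
def box(x0,x1,y0,y1,z0,z1): return np.array([[x,y,z] for x in(x0,x1) for y in(y0,y1) for z in(z0,z1)])
def cyl(r,z0,z1): a=np.linspace(0,2*np.pi,48); return np.array([[r*np.cos(t),r*np.sin(t),z] for t in a for z in(z0,z1)])
def render(n,parts,x,y,yaw,c,S=3):
    im=np.zeros((480*S,640*S),np.uint8); Rz=R.from_euler('z',yaw,degrees=True)
    for P in parts:
        uv=(proj(n,Rz.apply(P)+[x,y,0],c)+.5)*S
        cv2.fillConvexPoly(im,cv2.convexHull(np.round(uv).astype(np.int32)),1)
    return im.astype(bool)
def fit(n,mask,parts,x0,y0,yaws,c,ign=None,S=3):
    m=np.kron(mask,np.ones((S,S)))>0; best=None
    def f(v):
        r=render(n,parts,v[0]/1000,v[1]/1000,v[2],c,S); return 1-(r&m).sum()/max(1,(r|m).sum())
    for w in yaws:
        o=minimize(f,[x0*1000,y0*1000,w],method='Nelder-Mead',options=dict(initial_simplex=[[x0*1000,y0*1000,w],[x0*1000+8,y0*1000,w],[x0*1000,y0*1000+8,w],[x0*1000,y0*1000,w+10]],xatol=.1,fatol=1e-4))
        print('  fit',w,o.x.round(1),'iou',round(1-o.fun,3))
        if best is None or o.fun<best.fun: best=o
    return best.x
E
python3 - <<'E'
from h import *
im=cv2.imread('pics/w1.png'); z=np.load('c1.npz'); c=[z[k] for k in z.files]
bot.get_image('wrist'); c=cal('wrist')
d=sil('wrist','bung')
m=[k['mask'] for k in d if abs(k['uv'][1]-242)<25][0]
hsv=cv2.cvtColor(im,cv2.COLOR_BGR2HSV)
red=((hsv[...,1]>140)&((hsv[...,0]<6)|(hsv[...,0]>172)))&(cv2.dilate(m.astype(np.uint8),np.ones((7,7)))>0)
P=ray('wrist',(370,230),.146,c)
print('bung net'); fit('wrist',m,[cyl(.025,.136,.146),box(-.01,.01,-.025,.025,.146,.194)],P[0],P[1],[-20,0,20],c)
print('bung col'); fit('wrist',red,[cyl(.025,.136,.146),box(-.01,.01,-.025,.025,.146,.194)],P[0],P[1],[-20,0,20],c)
ex=((im.min(2)>115)&(hsv[...,1]<30)).astype(np.uint8); ex[:120]=0; ex[308:]=0
roi=np.zeros((480,640),np.uint8); roi[125:310,262:476]=1
ex=cv2.morphologyEx(ex*roi,2,np.ones((5,5)))
n,l,st,_=cv2.connectedComponentsWithStats(ex); k=1+np.argmax(st[1:,4]); print(st[k])
W=wmask('wrist',l==k,.105,c); W=cv2.convexHull((W*1000).astype(np.float32)).reshape(-1,2)/1000
rc=rect(W); print('deck',rc)
o=((hsv[...,0]<20)&(hsv[...,0]>8)&(hsv[...,1]>150)&(im[...,2]>120)).astype(np.uint8)
n,l,st,ce=cv2.connectedComponentsWithStats(o)
for i in range(1,n):
    if st[i,4]>30: print('or',st[i],ce[i],rect(wmask('wrist',l==i,.105,c)),rect(wmask('wrist',l==i,.131,c)))
dk=((im.max(2)<70)|(cv2.dilate(red.astype(np.uint8),np.ones((5,5)))>0)).astype(np.uint8); dk*=roi; dk[:,:325]=0;dk[:,415:]=0;dk[:190]=0;dk[275:]=0
n,l,st,ce=cv2.connectedComponentsWithStats(dk); k=1+np.argmax(st[1:,4]); print('collar px',st[k])
W=wmask('wrist',l==k,.131,c); print('collar x',W[:,0].min(),W[:,0].max(),'y',W[:,1].min(),W[:,1].max())
y=sil('wrist','damper_tip')[0]; print('ball',ray('wrist',y['uv'],.137,c))
E
```

```text
bung net
  fit -20 [629.7 -21.7  10.3] iou 0.953
  fit 0 [629.8 -21.4  10.4] iou 0.953
  fit 20 [629.9 -21.5   9.9] iou 0.954
bung col
  fit -20 [630.1 -20.2  10.8] iou 0.942
  fit 0 [630.1 -20.   10.7] iou 0.941
  fit 20 [630.  -19.7  10.3] iou 0.941
[  262   125   214   183 31411]
deck ((638.1890869140625, -18.707473754882812), (194.38832092285156, 235.8474884033203), 86.75298309326172)
or [291 223  29   9 252] [304.75793651 226.90873016] ((568.866943359375, -18.936479568481445), (8.654081344604492, 28.93683624267578), 86.75968170166016) ((570.4331665039062, -10.622377395629883), (8.055597305297852, 26.935672760009766), 86.75965118408203)
or [335 223   3  25  53] [336.39622642 235.33962264] ((600.3905639648438, -29.582008361816406), (26.349796295166016, 2.092067241668701), 87.55614471435547) ((599.7767333984375, -20.531709671020508), (24.527528762817383, 1.9473427534103394), 87.5558090209961)
collar px [ 336  195   68   80 4129]
collar x 0.6001373224527957 0.6643482995227472 y -0.06482985817683651 0.017500648893178428
ball [0.61112391 0.11657581 0.137     ]
```

The wrist picture shows the bung at (370,242) in the port, with the orange mark at (305,227) on the robot's side. The ball is at (342,77). The model fit puts the bung at (0.630, -0.022) with a yaw of about 10°.

```bash
python3 - <<'E'
from h import *
print(goal([.630,-.022,.215],10.4)); print(bot.read_state()['joints'])
E
```

```text
(array([ 1.000e-02,  0.000e+00, -1.361e+01]), array([-38.4,  45.3, 122.4]))
[-8.54130958e-02  2.64563210e-01  1.38565218e+00 -3.35576638e-05
  1.49122219e+00 -2.93007048e-02]
```

Call:
move_arm(moves=[{"dr":[0,0,-13.6],"xyz":[-38.4,45.3,40],"gripper":60},{"dr":[0,0,-13.6],"xyz":[-38.4,45.3,90],"gripper":60},{"dr":[0,0,-13.6],"xyz":[-38.4,45.3,122],"gripper":60},{"dr":[0,0,-13.6],"xyz":[-38.4,45.3,122],"gripper":60},{"dr":[0,0,-13.6],"xyz":[-38.4,45.3,122],"gripper":60},{"dr":[0,0,-13.6],"xyz":[-38.4,45.3,122],"gripper":60}])

```text
time: 4.05
ee_pos: [0.6317, -0.0229, 0.2175]
tool_rot: [0.641, 0.768, 0.001, 0.002]
force: [1.0, 0.1, 0.4]
width: 0.594
grasp_force: 0.0
```

```bash
python3 - <<'E'
from h import *
print(goal([.630,-.022,.156],10.4)); s=bot.read_state(); print(s['ee_pos'],s['time'])
im=bot.get_image('wrist'); c=cal('wrist'); cv2.imwrite('pics/w2.png',im)
for d in sil('wrist','bung'):
    print(d['uv'],d['score'],d['mask'].sum())
    if d['score']>.5: fit('wrist',d['mask'],[cyl(.025,.136,.146),box(-.01,.01,-.025,.025,.146,.194)],.63,-.022,[0,10],c)
E
```

```text
(array([ 0.21,  0.08, -0.07]), array([ 1.3, -1.8, 61.5]))
[ 0.63174476 -0.02290692  0.21752609] 4.05
[270.9, 386.3] 0.82 4181
  fit 0 [630. -22.   0.] iou 0.0
  fit 10 [630. -22.  10.] iou 0.0
[313.2, 251.1] 0.71 7146
  fit 0 [629.9 -21.4  10.2] iou 0.948
  fit 10 [629.9 -21.4   9.9] iou 0.948
```

View pics/w2.png

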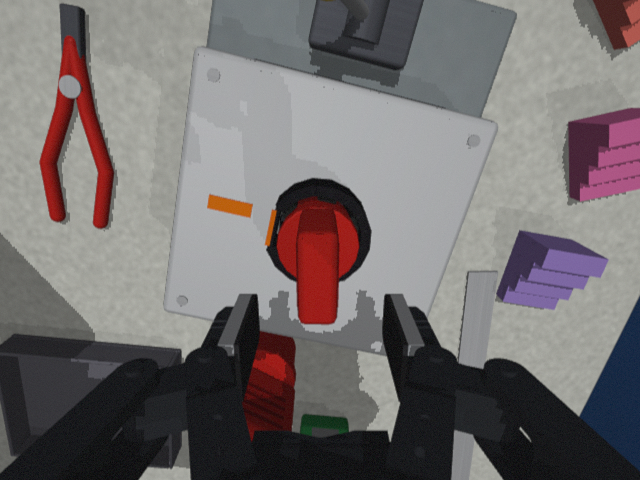

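The tab is lined up with the fingers, its top at (318,300), and the collar's orange mark is at (272,228). I'll descend and grip.

Call:
move_arm(moves=[{"dr":[0,0,0],"xyz":[1.0,-1.8,25],"gripper":60},{"dr":[0,0,0],"xyz":[1.0,-1.8,50],"gripper":60},{"dr":[0,0,0],"xyz":[1.0,-1.8,61],"gripper":60},{"dr":[0,0,0],"xyz":[1.0,-1.8,61],"gripper":60},{"dr":[0,0,0],"xyz":[1.0,-1.8,61],"gripper":35},{"dr":[0,0,0],"xyz":[1.0,-1.8,61],"gripper":15},{"dr":[0,0,0],"xyz":[1.0,-1.8,61],"gripper":10},{"dr":[0,0,0],"xyz":[1.0,-1.8,61],"gripper":10},{"dr":[0,0,0],"xyz":[1.0,-1.8,61],"gripper":10}], squeeze=80)

```text
time: 5.28
ee_pos: [0.6297, -0.0224, 0.1556]
tool_rot: [0.641, 0.768, 0.001, 0.001]
force: [0.0, 0.3, 5.2]
width: 0.229
grasp_force: 78.9
```

```bash
python3 - <<'E'
import numpy as np
L=32.6
def row(t,u): r=np.radians(t); return f'{{"dr":[{t},0,0],"xyz":[0,{(L+u)*np.sin(r):.1f},{L-(L+u)*np.cos(r):.1f}],"gripper":10}}'
print([row(t,u) for t,u in [(2,.3),(4,.6),(6,.9),(8,1.2),(8,1.2),(4,1.8),(0,2.4),(-4,3),(-8,3.6),(-8,3.6)]])
E
```

```text
['{"dr":[2,0,0],"xyz":[0,1.1,-0.3],"gripper":10}', '{"dr":[4,0,0],"xyz":[0,2.3,-0.5],"gripper":10}', '{"dr":[6,0,0],"xyz":[0,3.5,-0.7],"gripper":10}', '{"dr":[8,0,0],"xyz":[0,4.7,-0.9],"gripper":10}', '{"dr":[8,0,0],"xyz":[0,4.7,-0.9],"gripper":10}', '{"dr":[4,0,0],"xyz":[0,2.4,-1.7],"gripper":10}', '{"dr":[0,0,0],"xyz":[0,0.0,-2.4],"gripper":10}', '{"dr":[-4,0,0],"xyz":[0,-2.5,-2.9],"gripper":10}', '{"dr":[-8,0,0],"xyz":[0,-5.0,-3.2],"gripper":10}', '{"dr":[-8,0,0],"xyz":[0,-5.0,-3.2],"gripper":10}']
```

Call:
move_arm(moves=[{"dr":[2,0,0],"xyz":[0,1.1,-0.3],"gripper":10},{"dr":[4,0,0],"xyz":[0,2.3,-0.5],"gripper":10},{"dr":[6,0,0],"xyz":[0,3.5,-0.7],"gripper":10},{"dr":[8,0,0],"xyz":[0,4.7,-0.9],"gripper":10},{"dr":[8,0,0],"xyz":[0,4.7,-0.9],"gripper":10},{"dr":[4,0,0],"xyz":[0,2.4,-1.7],"gripper":10},{"dr":[0,0,0],"xyz":[0,0,-2.4],"gripper":10},{"dr":[-4,0,0],"xyz":[0,-2.5,-2.9],"gripper":10},{"dr":[-8,0,0],"xyz":[0,-5.0,-3.2],"gripper":10},{"dr":[-8,0,0],"xyz":[0,-5.0,-3.2],"gripper":10}])

```text
time: 6.52
ee_pos: [0.6236, -0.0235, 0.1574]
tool_rot: [0.639, 0.766, 0.054, 0.046]
force: [3.8, 1.1, -4.0]
width: 0.223
grasp_force: 80.1
```

```bash
python3 - <<'E'
from h import *
import numpy as np
s=bot.read_state(); T=R.from_quat(s['tool_rot']); print(s['ee_pos'],T.as_matrix()[:,2].round(3),s['force'],s['ft_torque'])
# tilt vs vertical and bung bottom location
a=T.apply([0,0,1]); print('lean',np.degrees(np.arccos(-a[2])),'bottom',s['ee_pos']+a*.0466)
# from -8,u=3.6 back: rows relative to this tilted frame
L0=32.6
def pose(t,u): r=np.radians(t); return np.array([0,(L0+u)*np.sin(r),L0-(L0+u)*np.cos(r)])
p0=pose(-8,3.6); Rx=R.from_euler('x',-8,degrees=True)
u=3.6; seq=[]
for t in (-4,0,4,8,8,4,0,-4,-8,-8,-4,0):
    if seq and seq[-1]==t: pass
    else: u+=.6
    seq.append(t); q=Rx.inv().apply(pose(t,u)-p0); print(f'{{"dr":[{t+8},0,0],"xyz":[0,{q[1]:.1f},{q[2]:.1f}],"gripper":10}},',end='')
print(u)
E
```

```text
[ 0.62362387 -0.02351813  0.15739535] [ 0.14   0.025 -0.99 ] [ 3.83952973  1.09137266 -4.01893558] [-0.02472056 -0.67530705  0.06589329]
lean 8.160280021617544 bottom [ 0.63013792 -0.02236961  0.11126718]
{"dr":[4,0,0],"xyz":[0,2.6,-0.5],"gripper":10},{"dr":[8,0,0],"xyz":[0,5.2,-0.8],"gripper":10},{"dr":[12,0,0],"xyz":[0,7.9,-1.0],"gripper":10},{"dr":[16,0,0],"xyz":[0,10.6,-0.9],"gripper":10},{"dr":[16,0,0],"xyz":[0,10.6,-0.9],"gripper":10},{"dr":[12,0,0],"xyz":[0,8.2,-2.1],"gripper":10},{"dr":[8,0,0],"xyz":[0,5.5,-3.2],"gripper":10},{"dr":[4,0,0],"xyz":[0,2.8,-4.1],"gripper":10},{"dr":[0,0,0],"xyz":[0,0.0,-4.8],"gripper":10},{"dr":[0,0,0],"xyz":[0,0.0,-4.8],"gripper":10},{"dr":[4,0,0],"xyz":[0,2.9,-5.3],"gripper":10},{"dr":[8,0,0],"xyz":[0,5.9,-5.6],"gripper":10},9.599999999999998
```

Forces are small and the lean is good. I'll continue.

Call:
move_arm(moves=[{"dr":[4,0,0],"xyz":[0,2.6,-0.5],"gripper":10},{"dr":[8,0,0],"xyz":[0,5.2,-0.8],"gripper":10},{"dr":[12,0,0],"xyz":[0,7.9,-1.0],"gripper":10},{"dr":[16,0,0],"xyz":[0,10.6,-0.9],"gripper":10},{"dr":[16,0,0],"xyz":[0,10.6,-0.9],"gripper":10},{"dr":[12,0,0],"xyz":[0,8.2,-2.1],"gripper":10},{"dr":[8,0,0],"xyz":[0,5.5,-3.2],"gripper":10},{"dr":[4,0,0],"xyz":[0,2.8,-4.1],"gripper":10},{"dr":[0,0,0],"xyz":[0,0.0,-4.8],"gripper":10},{"dr":[0,0,0],"xyz":[0,0.0,-4.8],"gripper":10},{"dr":[4,0,0],"xyz":[0,2.9,-5.3],"gripper":10},{"dr":[8,0,0],"xyz":[0,5.9,-5.6],"gripper":10}])

```text
time: 8.02
ee_pos: [0.6282, -0.0224, 0.1635]
tool_rot: [0.641, 0.768, 0.0, 0.0]
force: [3.6, 0.1, -12.8]
width: 0.225
grasp_force: 80.4
```

```bash
python3 - <<'E'
from h import *
s=bot.read_state(); T=R.from_quat(s['tool_rot'])
a=T.apply([0,0,1]); print(s['force'],s['width'],'lean',np.degrees(np.arccos(-a[2])),'bottom',s['ee_pos']+a*.0466)
L0=32.6; u=9.6
def pose(t,u): r=np.radians(t); return np.array([0,(L0+u)*np.sin(r),L0-(L0+u)*np.cos(r)])
p0=pose(0,u); last=0
for t in (4,8,8,4,0,-4,-8,-8,-4,0,4,8):
    u+=.6*(t!=last); last=t; q=pose(t,u)-p0; print(f'{{"dr":[{t},0,0],"xyz":[0,{q[1]:.1f},{q[2]:.1f}],"gripper":10}},',end='')
print(u)
E
```

```text
[  3.58743272   0.14267481 -12.76533071] 0.22469022729595026 lean 0.015436224194539752 bottom [ 0.62816992 -0.02241247  0.11689377]
{"dr":[4,0,0],"xyz":[0,3.0,-0.5],"gripper":10},{"dr":[8,0,0],"xyz":[0,6.0,-0.8],"gripper":10},{"dr":[8,0,0],"xyz":[0,6.0,-0.8],"gripper":10},{"dr":[4,0,0],"xyz":[0,3.1,-1.7],"gripper":10},{"dr":[0,0,0],"xyz":[0,0.0,-2.4],"gripper":10},{"dr":[-4,0,0],"xyz":[0,-3.2,-2.9],"gripper":10},{"dr":[-8,0,0],"xyz":[0,-6.4,-3.2],"gripper":10},{"dr":[-8,0,0],"xyz":[0,-6.4,-3.2],"gripper":10},{"dr":[-4,0,0],"xyz":[0,-3.2,-4.1],"gripper":10},{"dr":[0,0,0],"xyz":[0,0.0,-4.8],"gripper":10},{"dr":[4,0,0],"xyz":[0,3.3,-5.3],"gripper":10},{"dr":[8,0,0],"xyz":[0,6.7,-5.5],"gripper":10},15.599999999999996
```

```bash
python3 - <<'E'
from h import *
L0=32.6; u=9.6
def pose(t,u): r=np.radians(t); return np.array([0,(L0+u)*np.sin(r),L0-(L0+u)*np.cos(r)])
p0=pose(0,u); 
for t,du in [(4,0),(8,.4),(8,0),(4,.4),(0,.5),(-4,.5),(-8,.5),(-8,0),(-4,.5),(0,.5),(4,.5),(8,.5)]:
    u+=du; q=pose(t,u)-p0; print(f'{{"dr":[{t},0,0],"xyz":[0,{q[1]:.1f},{q[2]:.1f}],"gripper":10}},',end='')
print(u)
E
```

```text
{"dr":[4,0,0],"xyz":[0,2.9,0.1],"gripper":10},{"dr":[8,0,0],"xyz":[0,5.9,0.0],"gripper":10},{"dr":[8,0,0],"xyz":[0,5.9,0.0],"gripper":10},{"dr":[4,0,0],"xyz":[0,3.0,-0.7],"gripper":10},{"dr":[0,0,0],"xyz":[0,0.0,-1.3],"gripper":10},{"dr":[-4,0,0],"xyz":[0,-3.1,-1.7],"gripper":10},{"dr":[-8,0,0],"xyz":[0,-6.2,-1.9],"gripper":10},{"dr":[-8,0,0],"xyz":[0,-6.2,-1.9],"gripper":10},{"dr":[-4,0,0],"xyz":[0,-3.1,-2.7],"gripper":10},{"dr":[0,0,0],"xyz":[0,0.0,-3.3],"gripper":10},{"dr":[4,0,0],"xyz":[0,3.2,-3.7],"gripper":10},{"dr":[8,0,0],"xyz":[0,6.5,-3.8],"gripper":10},13.9
```

Call:
move_arm(moves=[{"dr":[4,0,0],"xyz":[0,2.9,0.1],"gripper":10},{"dr":[8,0,0],"xyz":[0,5.9,0],"gripper":10},{"dr":[8,0,0],"xyz":[0,5.9,0],"gripper":10},{"dr":[4,0,0],"xyz":[0,3.0,-0.7],"gripper":10},{"dr":[0,0,0],"xyz":[0,0,-1.3],"gripper":10},{"dr":[-4,0,0],"xyz":[0,-3.1,-1.7],"gripper":10},{"dr":[-8,0,0],"xyz":[0,-6.2,-1.9],"gripper":10},{"dr":[-8,0,0],"xyz":[0,-6.2,-1.9],"gripper":10},{"dr":[-4,0,0],"xyz":[0,-3.1,-2.7],"gripper":10},{"dr":[0,0,0],"xyz":[0,0,-3.3],"gripper":10},{"dr":[4,0,0],"xyz":[0,3.2,-3.7],"gripper":10},{"dr":[8,0,0],"xyz":[0,6.5,-3.8],"gripper":10}])

```text
time: 9.52
ee_pos: [0.6346, -0.0213, 0.1677]
tool_rot: [0.639, 0.766, -0.053, -0.044]
force: [1.6, -0.6, -6.8]
width: 0.225
grasp_force: 81.5
```

```bash
python3 - <<'E'
from h import *
s=bot.read_state(); T=R.from_quat(s['tool_rot'])
a=T.apply([0,0,1]); print(s['force'],s['width'],'lean',np.degrees(np.arccos(-a[2])),'bottom',s['ee_pos']+a*.0466)
L0=32.6; u=13.9
def pose(t,u): r=np.radians(t); return np.array([0,(L0+u)*np.sin(r),L0-(L0+u)*np.cos(r)])
p0=pose(8,u); Rx=R.from_euler('x',8,degrees=True)
for t,du in [(8,0),(4,.5),(0,.5),(-4,.5),(-8,.5),(-8,0),(-4,.5),(0,.5),(4,.5),(8,.5),(4,.5),(0,.5)]:
    u+=du; q=Rx.inv().apply(pose(t,u)-p0); print(f'{{"dr":[{t-8},0,0],"xyz":[0,{q[1]:.1f},{q[2]:.1f}],"gripper":10}},',end='')
print(u)
E
```

```text
[ 1.56520323 -0.56834255 -6.75853457] 0.22498772283613128 lean 7.934390748332088 bottom [ 0.62830669 -0.02244042  0.12154325]
{"dr":[0,0,0],"xyz":[0,0.0,0.0],"gripper":10},{"dr":[-4,0,0],"xyz":[0,-3.3,-0.4],"gripper":10},{"dr":[-8,0,0],"xyz":[0,-6.6,-0.5],"gripper":10},{"dr":[-12,0,0],"xyz":[0,-10.0,-0.5],"gripper":10},{"dr":[-16,0,0],"xyz":[0,-13.4,-0.1],"gripper":10},{"dr":[-16,0,0],"xyz":[0,-13.4,-0.1],"gripper":10},{"dr":[-12,0,0],"xyz":[0,-10.2,-1.4],"gripper":10},{"dr":[-8,0,0],"xyz":[0,-6.9,-2.5],"gripper":10},{"dr":[-4,0,0],"xyz":[0,-3.5,-3.4],"gripper":10},{"dr":[0,0,0],"xyz":[0,0.0,-4.0],"gripper":10},{"dr":[-4,0,0],"xyz":[0,-3.6,-4.4],"gripper":10},{"dr":[-8,0,0],"xyz":[0,-7.2,-4.5],"gripper":10},18.9
```

Call:
move_arm(moves=[{"dr":[0,0,0],"xyz":[0,0,0],"gripper":10},{"dr":[-4,0,0],"xyz":[0,-3.3,-0.4],"gripper":10},{"dr":[-8,0,0],"xyz":[0,-6.6,-0.5],"gripper":10},{"dr":[-12,0,0],"xyz":[0,-10.0,-0.5],"gripper":10},{"dr":[-16,0,0],"xyz":[0,-13.4,-0.1],"gripper":10},{"dr":[-16,0,0],"xyz":[0,-13.4,-0.1],"gripper":10},{"dr":[-12,0,0],"xyz":[0,-10.2,-1.4],"gripper":10},{"dr":[-8,0,0],"xyz":[0,-6.9,-2.5],"gripper":10},{"dr":[-4,0,0],"xyz":[0,-3.5,-3.4],"gripper":10},{"dr":[0,0,0],"xyz":[0,0,-4.0],"gripper":10},{"dr":[-4,0,0],"xyz":[0,-3.6,-4.4],"gripper":10},{"dr":[-8,0,0],"xyz":[0,-7.2,-4.5],"gripper":10}])

```text
time: 11.02
ee_pos: [0.6282, -0.0223, 0.1739]
tool_rot: [0.641, 0.768, 0.002, 0.002]
force: [-1.6, -0.7, -2.2]
width: 0.223
grasp_force: 82.3
```

```bash
python3 - <<'E'
from h import *
s=bot.read_state(); T=R.from_quat(s['tool_rot'])
a=T.apply([0,0,1]); print(s['force'],s['width'],'lean',np.degrees(np.arccos(-a[2])),'bottom',s['ee_pos']+a*.0466)
L0=32.6; u=18.9
def pose(t,u): r=np.radians(t); return np.array([0,(L0+u)*np.sin(r),L0-(L0+u)*np.cos(r)])
p0=pose(0,u)
for t,du in [(-4,.5),(-8,.5),(-8,0),(-4,.5),(0,.5),(4,.5),(8,.5),(8,0),(4,.5),(0,.5)]:
    u+=du; q=pose(t,u)-p0; print(f'{{"dr":[{t},0,0],"xyz":[0,{q[1]:.1f},{q[2]:.1f}],"gripper":10}},',end='')
print(u)
E
```

```text
[-1.61629563 -0.71100203 -2.18601562] 0.22347666224551935 lean 0.3178895825303135 bottom [ 0.628483   -0.02232353  0.12729033]
{"dr":[-4,0,0],"xyz":[0,-3.6,-0.4],"gripper":10},{"dr":[-8,0,0],"xyz":[0,-7.3,-0.5],"gripper":10},{"dr":[-8,0,0],"xyz":[0,-7.3,-0.5],"gripper":10},{"dr":[-4,0,0],"xyz":[0,-3.7,-1.4],"gripper":10},{"dr":[0,0,0],"xyz":[0,0.0,-2.0],"gripper":10},{"dr":[4,0,0],"xyz":[0,3.8,-2.4],"gripper":10},{"dr":[8,0,0],"xyz":[0,7.6,-2.5],"gripper":10},{"dr":[8,0,0],"xyz":[0,7.6,-2.5],"gripper":10},{"dr":[4,0,0],"xyz":[0,3.8,-3.4],"gripper":10},{"dr":[0,0,0],"xyz":[0,0.0,-4.0],"gripper":10},22.9
```

Call:
move_arm(moves=[{"dr":[0,0,0],"xyz":[0,0,-1],"gripper":10},{"dr":[0,0,0],"xyz":[0,0,-2],"gripper":10},{"dr":[0,0,0],"xyz":[0,0,-3],"gripper":10},{"dr":[0,0,0],"xyz":[0,0,-3],"gripper":10}])

```text
time: 11.52
ee_pos: [0.6289, -0.0223, 0.1759]
tool_rot: [0.641, 0.768, -0.0, -0.0]
force: [0.3, 0.4, -1.1]
width: 0.221
grasp_force: 82.3
```

```bash
python3 - <<'E'
from h import *
print(goal([.427,-.295,.25],10.4)); print(goal([.427,-.295,.07],10.4))
E
```

```text
(array([-0.01,  0.  , -0.08]), array([-232.2, -247.5,  -74.1]))
(array([-0.01,  0.  , -0.08]), array([-232.2, -247.4,  105.9]))
```

Call:
move_arm(moves=[{"dr":[0,0,0],"xyz":[0,0,-20],"gripper":10},{"dr":[0,0,0],"xyz":[0,0,-50],"gripper":10},{"dr":[0,0,0],"xyz":[0,0,-80],"gripper":10},{"dr":[0,0,0],"xyz":[-40,-43,-80],"gripper":10},{"dr":[0,0,0],"xyz":[-80,-86,-80],"gripper":10},{"dr":[0,0,0],"xyz":[-120,-128,-80],"gripper":10},{"dr":[0,0,0],"xyz":[-160,-170,-80],"gripper":10},{"dr":[0,0,0],"xyz":[-200,-213,-80],"gripper":10},{"dr":[0,0,0],"xyz":[-232,-247,-40],"gripper":10},{"dr":[0,0,0],"xyz":[-232,-247,20],"gripper":10},{"dr":[0,0,0],"xyz":[-232,-247,75],"gripper":10},{"dr":[0,0,0],"xyz":[-232,-247,105],"gripper":10}])

```text
time: 13.02
ee_pos: [0.4257, -0.2939, 0.0682]
tool_rot: [0.641, 0.768, 0.0, -0.002]
force: [-0.1, 0.5, -1.4]
width: 0.226
grasp_force: 82.1
```

Call:
move_arm(moves=[{"dr":[0,0,0],"xyz":[0,0,0],"gripper":10},{"dr":[0,0,0],"xyz":[0,0,0],"gripper":10}])

```text
time: 13.28
ee_pos: [0.4279, -0.2955, 0.072]
tool_rot: [0.641, 0.768, -0.0, 0.001]
force: [1.1, 0.2, -1.2]
width: 0.22
grasp_force: 82.1
```

Call:
move_arm(moves=[{"dr":[0,0,0],"xyz":[0,0,12],"gripper":10},{"dr":[0,0,0],"xyz":[0,0,18],"gripper":10},{"dr":[0,0,0],"xyz":[0,0,19],"gripper":10},{"dr":[0,0,0],"xyz":[0,0,19],"gripper":10},{"dr":[0,0,0],"xyz":[0,0,19],"gripper":25},{"dr":[0,0,0],"xyz":[0,0,19],"gripper":40},{"dr":[0,0,0],"xyz":[0,0,19],"gripper":60},{"dr":[0,0,0],"xyz":[0,0,19],"gripper":60},{"dr":[0,0,0],"xyz":[0,0,-20],"gripper":60},{"dr":[0,0,0],"xyz":[0,0,-60],"gripper":60},{"dr":[0,0,0],"xyz":[0,0,-120],"gripper":60},{"dr":[0,0,0],"xyz":[0,0,-170],"gripper":60}])

```text
time: 14.78
ee_pos: [0.427, -0.2948, 0.2432]
tool_rot: [0.641, 0.768, -0.0, 0.001]
force: [0.6, -0.5, -0.7]
width: 0.6
grasp_force: 0.0
```

```bash
python3 - <<'E'
from h import *
s=bot.read_state(); print(s['time'],s['ee_pos'],s['width'])
im=bot.get_image('top'); c=cal('top'); cv2.imwrite('pics/top2.png',im)
for d in sil('top','bung'): print('bung',d['score'],d['uv'],d['mask'].sum(),ray('top',d['uv'],.05))
print('tray',[ (d['score'],rect(wmask('top',d['mask'],.032))) for d in sil('top','tray')])
hp=[cyl(.0395,0,.03),cyl(.02,.03,.07),box(-.015,.015,-.048,.048,.07,.132)]
for d in sil('top','hood'):
    print(d['score'],d['uv'],d['mask'].sum())
    P=ray('top',d['uv'],.08)
    fit('top',d['mask'],hp,P[0],P[1],[-10,20],c)
for d in sil('top','extractor')[:1]: print(d['score'],rect(wmask('top',d['mask'],.09)))
print(goal([.42,.18,.40],-2))
E
```

```text
14.775 [ 0.4270132  -0.29478395  0.24323202] 0.6001339595931657
bung 0.82 [210.5, 220.8] 1044 [0.58683503 0.25203542 0.05      ]
bung 0.81 [452.5, 297.7] 532 [ 0.42519104 -0.29117738  0.05      ]
bung 0.6 [415.5, 215.3] 946 [ 0.6087134  -0.21153181  0.05      ]
tray [(0.59, ((427.05670166015625, -294.991455078125), (179.35275268554688, 146.21505737304688), 4.2651238441467285)), (0.4, ((636.2156372070312, 130.8318328857422), (26.34244155883789, 25.534143447875977), 2.0378825664520264))]
0.64 [175.1, 266.5] 1307
  fit -10 [479.2 324.2  -5. ] iou 0.921
  fit 20 [479.2 324.1  -5.1] iou 0.922
0.56 [162.6, 337.3] 3037
  fit -10 [319.3 339.8 -22. ] iou 0.505
  fit 20 [326.  363.   28.6] iou 0.511
0.47 [334.7, 203.2] 8269
  fit -10 [680.5 -71.3 -27.4] iou 0.181
  fit 20 [693.6 -40.1  -7.8] iou 0.183
0.39 [169.9, 186.3] 1305
  fit -10 [665.2 346.5 -72.5] iou 0.723
  fit 20 [664.5 346.1 106.3] iou 0.723
0.57 ((619.2339477539062, 11.154861450195312), (267.56854248046875, 231.00808715820312), 86.83150482177734)
(array([-0.03, -0.02, 12.31]), array([ 468. ,   78.4, -159.3]))
```

```bash
python3 - <<'E'
from h import *
print(goal([.479,.366,.31],-3))
E
```

```text
(array([-0.03, -0.02, 13.31]), array([640.4, 169.7, -69.3]))
```

Call:
move_arm(moves=[{"dr":[0,0,13.3],"xyz":[40,10,-40],"gripper":60},{"dr":[0,0,13.3],"xyz":[640.4,169.7,-69.3],"gripper":60},{"dr":[0,0,13.3],"xyz":[640.4,169.7,-69.3],"gripper":60},{"dr":[0,0,13.3],"xyz":[640.4,169.7,-69.3],"gripper":60},{"dr":[0,0,13.3],"xyz":[640.4,169.7,-69.3],"gripper":60},{"dr":[0,0,13.3],"xyz":[640.4,169.7,-69.3],"gripper":60},{"dr":[0,0,13.3],"xyz":[640.4,169.7,-69.3],"gripper":60},{"dr":[0,0,13.3],"xyz":[640.4,169.7,-69.3],"gripper":60},{"dr":[0,0,13.3],"xyz":[640.4,169.7,-69.3],"gripper":60},{"dr":[0,0,13.3],"xyz":[640.4,169.7,-69.3],"gripper":60},{"dr":[0,0,13.3],"xyz":[640.4,169.7,-69.3],"gripper":60},{"dr":[0,0,13.3],"xyz":[640.4,169.7,-69.3],"gripper":60}])

```text
time: 16.52
ee_pos: [0.4784, 0.3691, 0.3073]
tool_rot: [0.724, 0.69, -0.002, -0.001]
force: [0.5, -0.5, -0.1]
width: 0.602
grasp_force: 0.0
```

Call:
move_arm(moves=[{"dr":[0,0,0],"xyz":[0,0,0],"gripper":60},{"dr":[0,0,0],"xyz":[0,0,0],"gripper":60}])

```text
time: 16.77
ee_pos: [0.479, 0.364, 0.3093]
tool_rot: [0.726, 0.688, -0.001, -0.0]
force: [0.8, 0.4, -0.0]
width: 0.6
grasp_force: 0.0
```

```bash
python3 - <<'E'
from h import *
s=bot.read_state(); print(s['time'],s['ee_pos'])
im=bot.get_image('wrist'); c=cal('wrist'); cv2.imwrite('pics/w3.png',im)
hp=[cyl(.0395,0,.03),cyl(.02,.03,.07),box(-.015,.015,-.048,.048,.07,.132)]
for d in sil('wrist','hood'):
    print(d['score'],d['uv'],d['mask'].sum())
    P=ray('wrist',d['uv'],.07,c)
    if d['score']>.3: fit('wrist',d['mask'],hp,P[0],P[1],[-10,10],c)
hsv=cv2.cvtColor(im,cv2.COLOR_BGR2HSV)
o=((hsv[...,0]<20)&(hsv[...,0]>8)&(hsv[...,1]>150)&(im[...,2]>120)).astype(np.uint8)
n,l,st,ce=cv2.connectedComponentsWithStats(o)
for i in range(1,n):
    if st[i,4]>30: print('or',st[i],ce[i],rect(wmask('wrist',l==i,.132,c)))
E
```

```text
16.775 [0.47897995 0.36400017 0.30930967]
0.83 [321.4, 222.6] 5450
  fit -10 [479.2 323.7  -1.3] iou 0.97
  fit 10 [479.2 324.   -1.3] iou 0.97
0.75 [165.9, 226.7] 21770
  fit -10 [284.9 340.1  30.1] iou 0.464
  fit 10 [285.5 341.1  27.8] iou 0.464
or [227 176  16  22  49] [234.73469388 186.        ] ((407.587890625, 382.6327209472656), (1.6106938123703003, 21.42508316040039), 27.9958553314209)
or [  86  188  112  133 1640] [140.7902439  252.53597561] ((318.03570556640625, 321.9820556640625), (9.971237182617188, 145.63143920898438), 28.001209259033203)
or [309 201   9  90 567] [312.88183422 245.13227513] ((470.4115295410156, 323.7352294921875), (85.32007598876953, 5.712466239929199), 88.34343719482422)
```

View pics/w3.png

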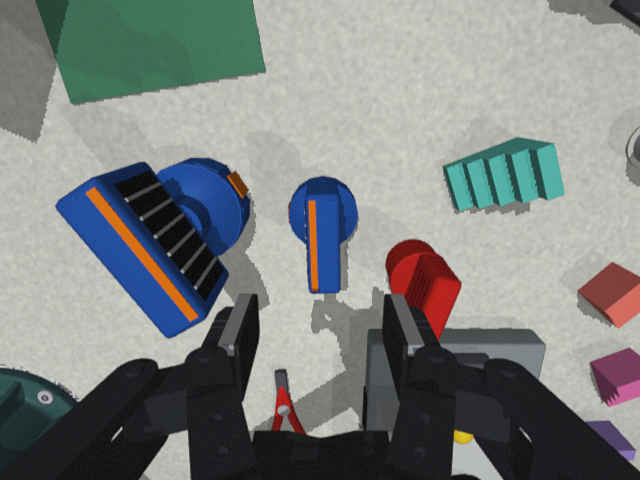

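The small hood is at (320,235), with its orange stripe on the robot side at (312,245). The fit is good (IoU 0.97) with a yaw of about -1.5°. The large hood at (165,230) is clear of the gripper.

```bash
python3 - <<'E'
from h import *
print(goal([.4792,.324,.16],-1.5)); print(goal([.4792,.324,.089],-1.5))
E
```

```text
(array([-0.03,  0.04, -1.59]), array([-40.1,   2.1, 150.1]))
(array([-0.03,  0.04, -1.59]), array([-40. ,   2.1, 221.1]))
```

Call:
move_arm(moves=[{"dr":[0,0,-1.6],"xyz":[-20,1,50],"gripper":60},{"dr":[0,0,-1.6],"xyz":[-40,2,100],"gripper":60},{"dr":[0,0,-1.6],"xyz":[-40,2,140],"gripper":60},{"dr":[0,0,-1.6],"xyz":[-40,2,150],"gripper":60},{"dr":[0,0,-1.6],"xyz":[-40,2,150],"gripper":60},{"dr":[0,0,-1.6],"xyz":[-40,2,150],"gripper":60}])

```text
time: 17.62
ee_pos: [0.4807, 0.3264, 0.1622]
tool_rot: [0.716, 0.698, 0.002, 0.001]
force: [0.5, 0.5, 0.4]
width: 0.596
grasp_force: 0.0
```

```bash
python3 - <<'E'
from h import *
print(goal([.4792,.324,.089],-1.5))
im=bot.get_image('wrist'); c=cal('wrist'); cv2.imwrite('pics/w4.png',im)
hp=[cyl(.0395,0,.03),cyl(.02,.03,.07),box(-.015,.015,-.048,.048,.07,.132)]
for d in sil('wrist','hood')[:2]:
    print(d['score'],d['uv'],d['mask'].sum()); fit('wrist',d['mask'],hp,.479,.324,[-5,5],c)
E
```

```text
(array([ 0.17, -0.09,  0.11]), array([-2.5, -1.7, 73.2]))
0.73 [316.7, 244.1] 14294
  fit -5 [478.8 324.   -1.7] iou 0.969
  fit 5 [478.6 324.   -1.5] iou 0.969
0.73 [78.6, 252.2] 46529
  fit -5 [479. 324.  -5.] iou 0.0
  fit 5 [479. 324.   5.] iou 0.0
```

Call:
move_arm(moves=[{"dr":[0,0,0],"xyz":[-1.5,-1,30],"gripper":60},{"dr":[0,0,0],"xyz":[-1.5,-1,60],"gripper":60},{"dr":[0,0,0],"xyz":[-1.5,-1,71],"gripper":60},{"dr":[0,0,0],"xyz":[-1.5,-1,71],"gripper":60},{"dr":[0,0,0],"xyz":[-1.5,-1,71],"gripper":40},{"dr":[0,0,0],"xyz":[-1.5,-1,71],"gripper":25},{"dr":[0,0,0],"xyz":[-1.5,-1,71],"gripper":20},{"dr":[0,0,0],"xyz":[-1.5,-1,71],"gripper":20},{"dr":[0,0,0],"xyz":[-1.5,-1,71],"gripper":20}], squeeze=50)

```text
time: 18.85
ee_pos: [0.4792, 0.3247, 0.0906]
tool_rot: [0.716, 0.698, 0.001, 0.0]
force: [-0.2, 0.1, 6.3]
width: 0.347
grasp_force: 50.2
```

```bash
python3 - <<'E'
from h import *
s=bot.read_state(); print(s['ee_pos'],s['force'],s['width'],s['grasp_force'])
im=bot.get_image('wrist'); c=cal('wrist'); cv2.imwrite('pics/w5.png',im)
hsv=cv2.cvtColor(im,cv2.COLOR_BGR2HSV)
o=((hsv[...,0]<20)&(hsv[...,0]>8)&(hsv[...,1]>150)&(im[...,2]>120)).astype(np.uint8)
n,l,st,ce=cv2.connectedComponentsWithStats(o)
for i in range(1,n):
    if st[i,4]>30: print('or',st[i],ce[i],rect(wmask('wrist',l==i,.132,c)))
T=R.from_quat(s['tool_rot']); print('yaw',np.degrees(np.arctan2(*T.apply([0,1,0])[[1,0]])))
print(goal([s['ee_pos'][0],s['ee_pos'][1],.26],-3.25), goal([.63,-.022,.26],-3.25))
E
```

```text
[0.47918678 0.32472054 0.09060707] [-0.21845415  0.0681366   6.2623742 ] 0.34659972169864556 50.225629806518555
or [119 171  35  48 181] [136.14917127 194.55801105] ((430.7466125488281, 384.28240966796875), (0.9159192442893982, 14.808351516723633), 28.06388282775879)
or [ 279  252   24  181 3406] [291.16852613 338.49060482] ((470.44244384765625, 333.6684265136719), (65.90216064453125, 6.001118183135986), 88.41694641113281)
yaw -1.3921264621925131
(array([ 0.13, -0.07,  1.86]), array([   0.2,    0.4, -169.4])) (array([ 0.13, -0.07,  1.86]), array([-342.8,  159.5, -169.5]))
```

Call:
move_arm(moves=[{"dr":[0,0,0],"xyz":[0,0,-25],"gripper":20},{"dr":[0,0,0],"xyz":[0,0,-70],"gripper":20},{"dr":[0,0,0],"xyz":[0,0,-125],"gripper":20},{"dr":[0,0,0],"xyz":[0,0,-175],"gripper":20},{"dr":[0,0,1.9],"xyz":[-45,21,-180],"gripper":20},{"dr":[0,0,1.9],"xyz":[-95,44,-180],"gripper":20},{"dr":[0,0,1.9],"xyz":[-145,67,-180],"gripper":20},{"dr":[0,0,1.9],"xyz":[-195,91,-180],"gripper":20},{"dr":[0,0,1.9],"xyz":[-245,114,-180],"gripper":20},{"dr":[0,0,1.9],"xyz":[-295,137,-180],"gripper":20},{"dr":[0,0,1.9],"xyz":[-330,154,-175],"gripper":20},{"dr":[0,0,1.9],"xyz":[-343,160,-170],"gripper":20}])

```text
time: 20.4
ee_pos: [0.6303, -0.0249, 0.2588]
tool_rot: [0.728, 0.686, -0.0, 0.0]
force: [-1.3, 0.3, -2.3]
width: 0.346
grasp_force: 50.0
```

Call:
move_arm(moves=[{"dr":[0,0,0],"xyz":[0,0,0],"gripper":20},{"dr":[0,0,0],"xyz":[0,0,0],"gripper":20},{"dr":[0,0,0],"xyz":[0,0,0],"gripper":20}])

```text
time: 20.78
ee_pos: [0.6295, -0.0212, 0.2596]
tool_rot: [0.727, 0.687, 0.0, -0.0]
force: [1.2, 0.0, -1.9]
width: 0.344
grasp_force: 50.0
```

```bash
python3 - <<'E'
from h import *
s=bot.read_state(); print(s['ee_pos'],s['force'],s['width'],s['grasp_force'],s['time'])
print(goal([.63,-.0215,.238],-3.25))
im=bot.get_image('top'); c=cal('top')
cv2.imwrite('pics/w6.png',bot.get_image('wrist'))
dz=s['ee_pos'][2]-.0906; hp=[p+[0,0,dz] for p in [cyl(.0395,0,.03),cyl(.02,.03,.07),box(-.015,.015,-.048,.048,.07,.132)]]
E
```

```text
[ 0.62945494 -0.02116402  0.25964824] [ 1.16531563  0.0452507  -1.92212802] 0.3441513851358235 49.99809265136719 20.775
(array([ 0.  , -0.01,  0.05]), array([-0.3,  0.6, 21.6]))
```

View pics/w6.png

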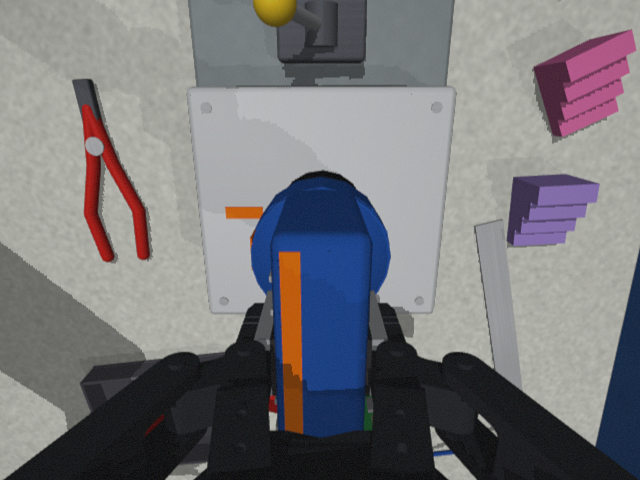

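The hood hangs at (320,270), squarely over the port, with its stripe on the same side as the deck mark at (243,212). I'll lower it gently.

Call:
move_arm(moves=[{"dr":[0,0,0],"xyz":[-0.2,0.5,15],"gripper":20},{"dr":[0,0,0],"xyz":[-0.2,0.5,28],"gripper":20},{"dr":[0,0,0],"xyz":[-0.2,0.5,33],"gripper":20},{"dr":[0,0,0],"xyz":[-0.2,0.5,37],"gripper":20},{"dr":[0,0,0],"xyz":[-0.2,0.5,40],"gripper":20},{"dr":[0,0,0],"xyz":[-0.2,0.5,43],"gripper":20},{"dr":[0,0,0],"xyz":[-0.2,0.5,46],"gripper":20}])

```text
time: 21.75
ee_pos: [0.6305, -0.0229, 0.2134]
tool_rot: [0.727, 0.687, 0.0, 0.0]
force: [0.1, 0.5, -1.6]
width: 0.347
grasp_force: 50.0
```

Call:
move_arm(moves=[{"dr":[0,0,0],"xyz":[0,0,5],"gripper":20},{"dr":[0,0,0],"xyz":[0,0,10],"gripper":20},{"dr":[0,0,0],"xyz":[0,0,14],"gripper":20},{"dr":[0,0,0],"xyz":[0,0,17],"gripper":20},{"dr":[0,0,0],"xyz":[0,0,18],"gripper":20},{"dr":[0,0,0],"xyz":[0,0,18],"gripper":20}])

```text
time: 22.5
ee_pos: [0.6302, -0.0229, 0.1957]
tool_rot: [0.727, 0.687, -0.0, 0.0]
force: [-2.7, 0.7, 2.6]
width: 0.344
grasp_force: 50.3
```

Call:
move_arm(moves=[{"dr":[0,0,0],"xyz":[0,0,0],"gripper":40},{"dr":[0,0,0],"xyz":[0,0,0],"gripper":65},{"dr":[0,0,0],"xyz":[0,0,0],"gripper":65},{"dr":[0,0,0],"xyz":[0,0,0],"gripper":65},{"dr":[0,0,0],"xyz":[0,0,-30],"gripper":65},{"dr":[0,0,0],"xyz":[0,0,-80],"gripper":65},{"dr":[0,0,0],"xyz":[0,0,-120],"gripper":65},{"dr":[0,0,0],"xyz":[0,0,-120],"gripper":65}])

```text
time: 23.5
ee_pos: [0.6327, -0.0232, 0.3196]
tool_rot: [0.727, 0.687, 0.002, 0.003]
force: [0.7, 0.0, 0.8]
width: 0.65
grasp_force: 0.0
```

```bash
python3 - <<'E'
from h import *
s=bot.read_state(); print(s['ee_pos'],s['width'],s['time'])
bot.get_image('wrist'); im=bot.get_image('wrist'); c=cal('wrist'); cv2.imwrite('pics/w7.png',im)
hp=[p+[0,0,.105] for p in [cyl(.0395,0,.03),cyl(.02,.03,.07),box(-.015,.015,-.048,.048,.07,.132)]]
for d in sil('wrist','hood'):
    print(d['score'],d['uv'],d['mask'].sum())
    if d['score']>.4: fit('wrist',d['mask'],hp,.63,-.022,[-5],c)
for d in sil('wrist','damper_tip'): print('tip',d['score'],d['uv'],ray('wrist',d['uv'],.137,c))
hsv=cv2.cvtColor(im,cv2.COLOR_BGR2HSV)
y=((hsv[...,0]>20)&(hsv[...,0]<35)&(hsv[...,1]>120)).astype(np.uint8)
n,l,st,ce=cv2.connectedComponentsWithStats(y); k=1+np.argmax(st[1:,4]); print(st[k],ce[k],ray('wrist',ce[k],.137,c))
print(goal([.555,.120,.20],-3.25),goal([.555,.12,.122],-3.25))
E
```

```text
[ 0.6326524  -0.0231704   0.31958874] 0.6496164426890706 23.5
0.6 [320.1, 151.3] 32378
  fit -5 [678.   16.9  -3.3] iou 0.355
0.56 [316.2, 216.0] 9664
  fit -5 [628.6 -23.7  -3.3] iou 0.957
tip 0.91 [283.0, 22.3] [0.61081801 0.1176498  0.137     ]
[ 262    0   36   39 1076] [279.48327138  18.46933086] [0.60842826 0.12033695 0.137     ]
(array([-0.15, -0.01, -0.04]), array([138.2, -82.2, 114. ])) (array([-0.15, -0.01, -0.04]), array([138.2, -82. , 192. ]))
```

View pics/w7.png

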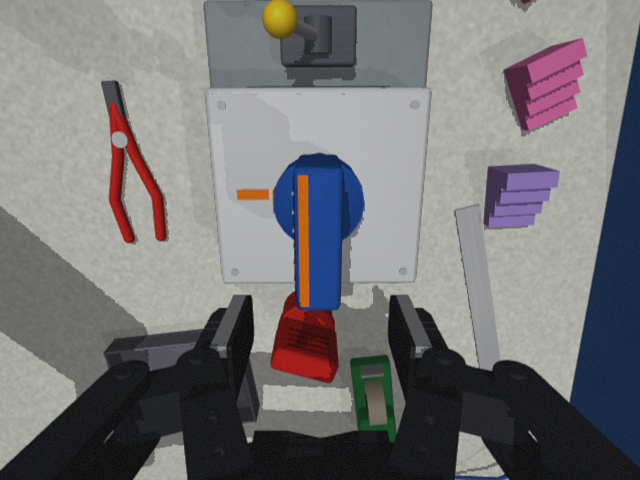

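The hood is home: it is seated at (320,200), its stripe is square to the deck mark at (252,194), and the fit gives yaw -3.3°. The ball is at (280,18). Next is the damper.

Call:
move_arm(moves=[{"dr":[0,0,0],"xyz":[50,-30,0],"gripper":30},{"dr":[0,0,0],"xyz":[100,-60,0],"gripper":0},{"dr":[0,0,0],"xyz":[138,-82,0],"gripper":0},{"dr":[0,0,0],"xyz":[138,-82,50],"gripper":0},{"dr":[0,0,0],"xyz":[138,-82,100],"gripper":0},{"dr":[0,0,0],"xyz":[138,-82,150],"gripper":0},{"dr":[0,0,0],"xyz":[138,-82,185],"gripper":0},{"dr":[0,0,0],"xyz":[138,-82,192],"gripper":0},{"dr":[0,0,0],"xyz":[138,-82,192],"gripper":0},{"dr":[0,0,0],"xyz":[138,-82,192],"gripper":0}])

```text
time: 24.95
ee_pos: [0.5576, 0.1197, 0.1247]
tool_rot: [0.727, 0.686, 0.001, 0.001]
force: [-0.3, -0.2, -0.1]
width: -0.001
grasp_force: 0.0
```

Call:
move_arm(moves=[{"dr":[0,0,0],"xyz":[0,10,0],"gripper":0},{"dr":[0,0,0],"xyz":[0,20,0],"gripper":0},{"dr":[0,0,0],"xyz":[0,30,0],"gripper":0},{"dr":[0,0,0],"xyz":[0,40,0],"gripper":0},{"dr":[0,0,0],"xyz":[0,50,0],"gripper":0},{"dr":[0,0,0],"xyz":[0,60,0],"gripper":0},{"dr":[0,0,0],"xyz":[0,70,0],"gripper":0},{"dr":[0,0,0],"xyz":[0,80,0],"gripper":0},{"dr":[0,0,0],"xyz":[0,86,0],"gripper":0},{"dr":[0,0,0],"xyz":[0,90,0],"gripper":0},{"dr":[0,0,0],"xyz":[0,93,0],"gripper":0}])

```text
time: 26.32
ee_pos: [0.6491, 0.1142, 0.1231]
tool_rot: [0.727, 0.687, -0.0, -0.0]
force: [-1.0, 0.5, -0.8]
width: -0.004
grasp_force: 0.5
```

Still light contact, so not at the stop yet. I'll push on in small steps.

Call:
move_arm(moves=[{"dr":[0,0,0],"xyz":[0,3,0],"gripper":0},{"dr":[0,0,0],"xyz":[0,6,0],"gripper":0},{"dr":[0,0,0],"xyz":[0,9,0],"gripper":0},{"dr":[0,0,0],"xyz":[0,9,0],"gripper":0}])

```text
time: 26.82
ee_pos: [0.6502, 0.1142, 0.1228]
tool_rot: [0.727, 0.687, -0.006, -0.005]
force: [-20.7, 0.5, 13.8]
width: -0.003
grasp_force: 10.4
```

```bash
python3 - <<'E'
from h import *
s=bot.read_state(); print(s['ee_pos'],s['force'])
for n in('wrist','top'):
    im=bot.get_image(n)
    for d in sil(n,'damper_tip')[:1]: print(n,d['score'],d['uv'],ray(n,d['uv'],.137))
    hsv=cv2.cvtColor(im,cv2.COLOR_BGR2HSV)
    y=((hsv[...,0]>20)&(hsv[...,0]<35)&(hsv[...,1]>120)).astype(np.uint8)
    q,l,st,ce=cv2.connectedComponentsWithStats(y)
    if q>1: k=1+np.argmax(st[1:,4]); print(st[k],ce[k],ray(n,ce[k],.137))
E
```

```text
[0.65024058 0.11417506 0.12277365] [-20.68456159   0.50163774  13.83748951]
wrist 0.58 [377.4, 312.1] [0.67274881 0.11935382 0.137     ]
[ 356  289   67   70 3569] [388.77416643 322.65648641] [0.67707214 0.11451251 0.137     ]
[106 102  19  18 253] [114.70750988 110.21343874] [0.80919537 0.45310562 0.137     ]
```

It has reached the end stop (20 N, ball at x ≈ 0.677). I'll back off and retract.

Call:
move_arm(moves=[{"dr":[0,0,0],"xyz":[0,-12,0],"gripper":0},{"dr":[0,0,0],"xyz":[0,-35,0],"gripper":0},{"dr":[0,0,0],"xyz":[0,-50,-40],"gripper":0},{"dr":[0,0,0],"xyz":[0,-50,-100],"gripper":0},{"dr":[0,0,0],"xyz":[0,-80,-160],"gripper":0},{"dr":[0,0,0],"xyz":[30,-130,-200],"gripper":0},{"dr":[0,0,0],"xyz":[60,-180,-200],"gripper":0},{"dr":[0,0,0],"xyz":[60,-180,-200],"gripper":0},{"dr":[0,0,0],"xyz":[60,-180,-200],"gripper":0}])

```text
time: 28.15
ee_pos: [0.4824, 0.1841, 0.3237]
tool_rot: [0.727, 0.687, 0.001, 0.001]
force: [0.3, 0.5, 0.0]
width: 0.0
grasp_force: 0.0
```

```bash
python3 - <<'E'
from h import *
print(bot.read_state()['ee_pos'])
im=bot.get_image('top'); c=cal('top'); cv2.imwrite('pics/top3.png',cv2.resize(im[130:390,90:530],(800,473),interpolation=cv2.INTER_CUBIC))
for d in sil('top','bung'): print('bung',d['score'],d['uv'],ray('top',d['uv'],.05))
for d in sil('top','damper_tip')[:2]: print(d['score'],d['uv'],ray('top',d['uv'],.137))
E
```

```text
[0.48244263 0.18413116 0.32373572]
bung 0.92 [218.6, 220.4] [0.58812586 0.23365135 0.05      ]
bung 0.63 [414.1, 217.1] [ 0.60450274 -0.20835196  0.05      ]
bung 0.56 [451.1, 298.6] [ 0.42315012 -0.28807645  0.05      ]
0.65 [267.9, 176.5] [0.66692412 0.11525318 0.137     ]
0.65 [330.7, 217.4] [ 0.58143419 -0.01878804  0.137     ]
```

View pics/top3.png

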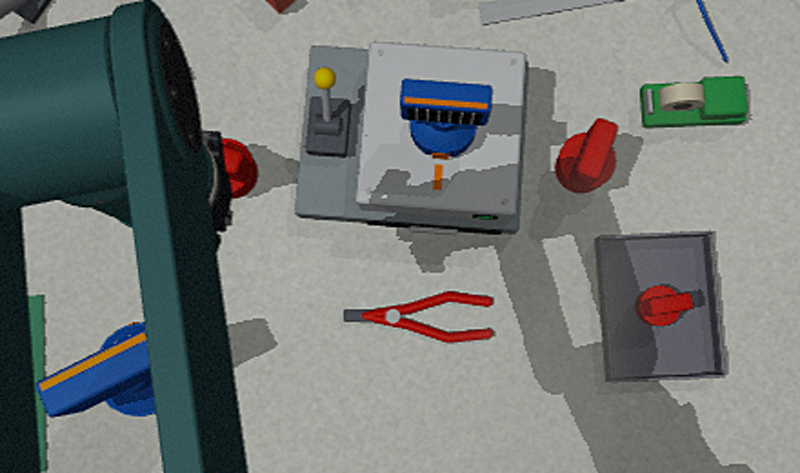

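The final picture shows the bung in the tray at (660,303) and the hood home at (445,115), with its skirt mark in line with the deck mark. The lever is swung over, ball at (325,77), and the pliers and tape have not moved. I'll hand in.

```bash
python3 -c "
from bench import bot
print(bot.close_job())"
```

```text
the job is handed in; nothing more can be done
None
```

I handed the job in at about 28 s of the 72 s allowed: the bung is in the tray, the hood is home flat to flat, and the damper is at its open stop; the hand-in call gave no verdict.

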